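# Slide a test cartridge along the guide rail into the analyser's corner pocket

## Robot

A 7-joint arm with a two-finger parallel gripper is mounted at the origin on a cart in front of the work surface, level with it; the furniture and walls round the work are solid. World frame = base frame: x ahead of the robot, y to its left, z up, the work surface at z = 0. Lengths are in m, angles in rad, forces in N, time in s.
With the tool pointing down it reaches from about 0.4 to 0.85 m from the base axis. Payload 4.5 kg.
Tool frame: the origin (TCP) lies midway between the tips of the shut fingers; the grasp point (between the pads) lies 19 mm behind it; z points along the fingers, y is the line along which they close (so a half turn about z gives the same grasp; the last joint's range is limited). The gripper opens to 85 mm and grips with 20 to 120 N. Pads are 22 mm wide; open, the fingers measure 114 mm over their backs; the gripper's body (76 mm by 85 mm) begins 54 mm behind the grasp point. The pads swing forward as they close: fully open they stand 13 mm farther back than shut.
Start: joints at [1.157, 0.689, -0.195, 1.565, 0.157, 0.902, -0.215], TCP at [0.271, -0.563, 0.231] pointing down, gripper open.
Joint ranges: [-3.01, 3.01], [-0.46, 2.08], [-1.47, 1.51], [0.13, 2.56], [-1, 4.14], [0.04, 2.09], [-2.66, 2.66]. Speed limits (rad/s): [2.57, 2.57, 3.14, 3.14, 3.14, 3.14, 3.14].

## Interface

Orientations are given as a rotation vector (axis times angle).
In Python, from station import * gives the robot as it stands. Calls block until the motion is done:
- movep(position, orientation): joint-space move of the TCP to a pose.
- move_linear(position, rot=None, velocity=0.15, stop_force=None): straight line of the TCP; rot=None keeps the orientation; velocity is the mean speed in m/s. With stop_force (N) it stops when the force on the tool has changed by that much, and returns True; else False.
- set_joints(angles): joint-space move.
- move_gripper(opening, f_grip=None): finger opening in m; f_grip is the grip in N (None keeps the last); returns when the fingers have stopped.
- dwell(seconds).
- ik(position, orientation): joint angles nearest the present ones, or None.
- grab_frame(name): name is "scene" or "top"; returns the picture (384x512x3 uint8, red, green, blue); there is no depth.
- get_calibration(name): a dict with "fx", "fy", "cx", "cy" (pixels), "world_from_camera" (4x4, takes a point from camera to world coordinates). Camera axes: x right, y down, z forward; pixel columns grow to the right and rows downward; lengths in m; the calibration is good to about 2 mm. A picture is of the moment at which its call begins. get_calibration takes no time and is no camera call.
A pose or a line that the arm cannot do raises MotionError and nothing moves.
- job_done(): hands the job in; it is judged then, once.
Readings, each from a call of its own:
- get_time(): time.
- get_qpos(): joint angles.
- get_qd(): joint speeds.
- get_effort(): joint torques, N m.
- get_eef_pos(): TCP position.
- get_eef_rot(): TCP orientation.
- get_force(): force on the tool from outside, world axes, zero at the start.
- get_ft_torque(): the same for the moment, N m.
- get_grip_width(): finger opening in m.
- get_grasp_force(): force on a finger pad.
Only numpy, scipy, OpenCV 4.12 (cv2) and the standard library are available. Lean on these libraries where they do the work, as an engineer would, in place of code of your own. Each camera call takes 0.05 s, during which the arm holds its last target. There are 200 camera calls.

## Task

A filled test cartridge lies askew on the analyser's steel deck; its sample port is open, so only push it and never lift or tip it. With the fingertips push it back until its long side lies flat against the guide rail, then, keeping it against the rail, push it along into the corner pocket until it is fully home against the reader and the sprung roller has dropped into its side notch. Only then press the round start key on the reader fully down and let it go; leave the bottles, gauze roll and forceps round the analyser where they stand.

Things in the scene. Friction and masses are not known exactly. Their poses are not given: they have to be found in the camera images.
- analyser: Bench-top cartridge analyser, fixed, 145 x 340 mm (x -85 to +60, y -170 to +170 mm). Origin: on the bench under its middle; z up. The cartridge slides along its +y. The flat steel deck is 12 mm above the bench, open at its -x side and -y end. At the +y end the white reader housing (top 57 mm above the bench) has a flat grey dock plate, its face at y = +85 mm: the end stop.
- rail_face (a point): Foot of the guide rail's inner face, on the deck, at the middle of its length (analyser x = +42, y = -40, z = +12 mm). The rail runs along the analyser's y from -165 to +85 mm and stands 10 mm above the deck.
- pocket_home (a point): Point on the deck where the cartridge's origin is when fully home (analyser x +22, y +53, z +12 mm). The pocket lies between rail, reader face and a metal keeper facing the rail: keeper face at x = 0, so the pocket is 42 mm wide, from its flared mouth at y = 32 mm to the reader. The keeper stands 10 mm above the deck, a strap on it 15 mm, ending at x = -7 mm.
- catch (a joint): Sprung vertical steel roller, 10 mm diameter, in the keeper at analyser y = 53 mm. 0 = fully out, 6 mm into the pocket from the keeper's face; grows (m, to 0.006) as it is pushed back from the rail. The cartridge's plain side pushes it back to 0.004 (about 4 N); it drops to about 0 in the notch when the cartridge is home.
- cartridge: White flat test cartridge, 40 (x) x 64 (y) x 16 mm, 60 g, loose on the deck. Origin: centre of its underside. Its +y end goes against the reader, its straight +x side against the rail; the -x side has a V notch (15 mm wide, 6 deep) at its middle and 6 mm chamfered corners. Starts within 0.4 rad of its right way round, off the rail and short of the pocket.
- start_key (a joint): Travel of the start key: 0 = up, grows as it is pressed to 0.005 m (fully down, 4 N); it springs back up.
- start_key_top (a point): Centre of the top of the round start key (26 mm diameter), standing 8 mm above the reader housing's top, is pressed straight down.
- saline_bottle: White-capped clear bottle, 43 mm wide, 98 mm high, standing behind the rail; to be left alone. Origin: centre of its underside.
- dropper_bottle: Small amber dropper bottle, 34 mm wide, 102 mm high, standing behind the rail; to be left alone. Origin: centre of its underside.
- forceps: Steel forceps, 17 x 141 x 9 mm, lying on the bench beyond the -y end of the analyser; to be left alone. Origin: centre of its underside.
- gauze_roll: White gauze roll, 47 mm wide, 59 mm high, standing on the bench beyond the +y end of the analyser; to be left alone. Origin: centre of its underside.
Things that resemble listed ones, but are neither listed nor needed, are in the scene too. What is meant by the cartridge is not red, and is the larger of those in its own colour.

How it is judged:
On the way, in this order (a step that is already met when the one before it is completed fails the run):
1. the cartridge lies flat against the guide rail, still short of the pocket (x of cartridge in the frame of analyser above 0.0195 m and angle between the y axis of cartridge and the y axis of analyser, either way round below 0.06 rad and y of cartridge in the frame of analyser below 0 m), for 0.1 s.
2. the cartridge is fully home in the corner pocket with the roller in its notch (x of cartridge in the frame of analyser above 0.0195 m and angle between the y axis of cartridge and the y axis of analyser, either way round below 0.05 rad and y of cartridge in the frame of analyser above 0.05 m and value of joint catch below 0.0015 m), for 0.2 s.
3. the start key is pressed fully down (value of joint start_key above 0.004 m), for 0.05 s.
At the end, for the whole second after the job is handed in: The cartridge rests flat on the deck in the corner pocket: within 2.5 mm of the rail, within 3 mm of the end stop, square within 0.05 rad, the catch roller dropped into its notch (catch below 1.5 mm); the start key has been pressed past 4 mm after that and is up again (all of step 2 and height (world z) of cartridge below 0.0145 m and angle between cartridge's own z axis and vertical below 0.05 rad and linear speed of cartridge below 0.01 m/s and value of joint start_key below 0.001 m); the robot touches nothing.
It fails at once if the cartridge is lifted off the deck or tipped (height (world z) of cartridge above 0.019 m or angle between cartridge's own z axis and vertical above 0.2 rad).
It fails at once if the cartridge comes off the rail (over 5 mm or 0.12 rad) on the last stretch before and in the pocket (y of cartridge in the frame of analyser above -0.02 m and (x of cartridge in the frame of analyser below 0.017 m or angle between the y axis of cartridge and the y axis of analyser, either way round above 0.12 rad)).
It fails at once if the start key is pressed while the cartridge is not home (value of joint start_key above 0.0025 m and y of cartridge in the frame of analyser below 0.049 m).
It fails at once if a bottle, the gauze roll or the forceps is disturbed (distance of any of saline_bottle, dropper_bottle, gauze_roll, forceps from where it was at the start of the episode above 0.015 m).
It also fails if it takes over 58 s, if anything falls off the work surface, if the arm or the gripper's body presses on something with over 40 N, if the wrist force passes 120 N, or if a joint passes its speed limit or range.

## Working session

There is one attempt and no reset: what is moved stays moved. The work goes in short steps, each a Python script; the robot and the scene stay as the last script left them, time stands still between calls to the robot, and variables do not carry over. Pictures are saved under pics/ and viewed, at most 10 in all, crops included, and the job is handed in when it is done.

```bash
mkdir -p pics; python3 - <<'E'
from station import *
import cv2
for n in("scene","top"):
    f=grab_frame(n); cv2.imwrite(f"pics/{n}0.png",cv2.resize(f[:,:,::-1],(800,600),interpolation=cv2.INTER_CUBIC)); cv2.imwrite(f"raw_{n}.png",f[:,:,::-1])
    print(get_calibration(n))
print(get_time(),get_eef_rot())
E
```

```text
{'fx': 467.3965315185369, 'fy': 467.3965315185369, 'cx': 253.0265818448539, 'cy': 191.9393870114021, 'world_from_camera': array([[-0.82841453, -0.36652174,  0.42354597,  0.03378362],
       [-0.56011456,  0.54070045, -0.62762625,  0.75554229],
       [ 0.00102717, -0.75716896, -0.65321827,  0.84452793],
       [ 0.        ,  0.        ,  0.        ,  1.        ]])}
{'fx': 483.1336244205295, 'fy': 483.1336244205295, 'cx': 251.7484843538561, 'cy': 191.3122342901859, 'world_from_camera': array([[ 0.00588151, -0.99739874,  0.07184115,  0.4742078 ],
       [-0.99993328, -0.00658028, -0.00949381,  0.01107035],
       [ 0.00994185, -0.07178052, -0.9973709 ,  1.52176832],
       [ 0.        ,  0.        ,  0.        ,  1.        ]])}
0.1 [-3.06159215e+00 -6.97281831e-01  7.61381805e-04]
```

View pics/scene0.png

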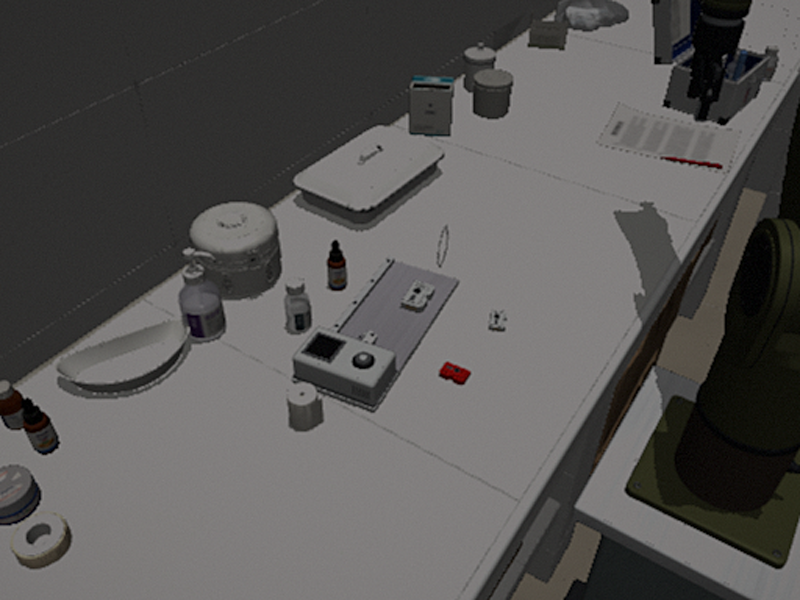

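View pics/top0.png

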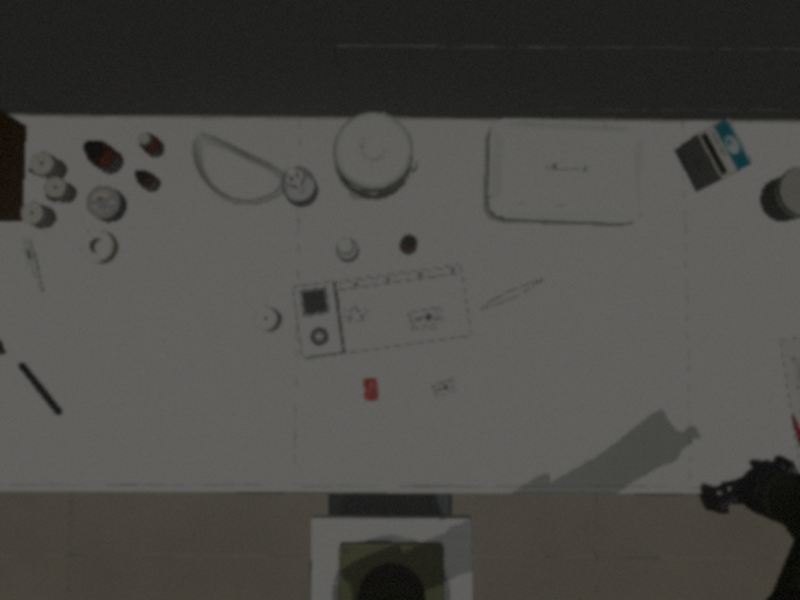

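The scene view shows the large white cartridge on the deck at scene (418,295), top (426,317). A small white look-alike lies on the bench at scene (498,320), and a red one at scene (455,373). The one on the deck fits: it isn't red and it's the larger of the two white ones. I'll confirm in enlarged crops.

```bash
python3 - <<'E'
from station import *
import cv2, numpy as np
for n,(x0,y0,w,h) in {"scene":(180,160,128,96),"top":(184,165,124,68)}.items():
    f=np.mean([grab_frame(n).astype(float) for _ in range(6)],0)[:,:,::-1]
    np.save(f"avg_{n}.npy",f)
    c=f[y0:y0+h,x0:x0+w]; c=np.clip((c-20)*(255/(np.percentile(c,99.7)-20)),0,255).astype('uint8')
    cv2.imwrite(f"pics/{n}1.png",cv2.resize(c,None,fx=6,fy=6,interpolation=cv2.INTER_CUBIC))
E
```

```text
(no output)
```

View pics/scene1.png

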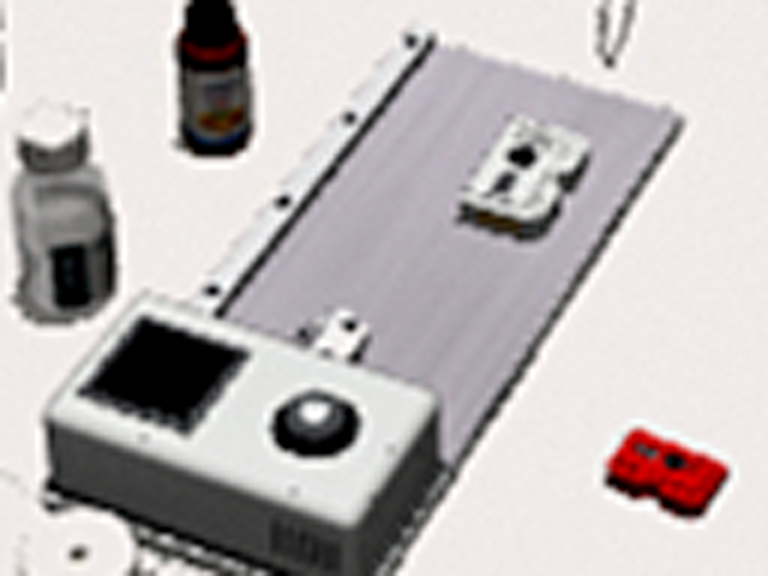

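View pics/top1.png

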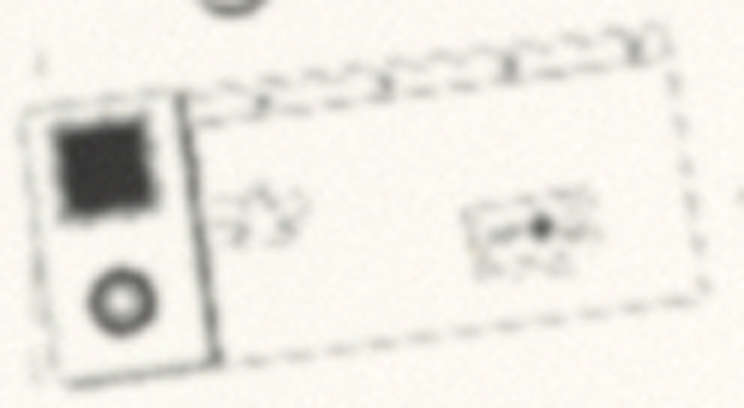

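The crop confirms it: the large white notched cartridge on the deck is at scene crop (525,175), top crop (535,236), notch toward the robot (-x). The rail is at the far side and the start key is at scene crop (315,412), top crop (123,301). Next I'll fit poses from the corner points in both views and draw an overlay.

```bash
cat > vis.py <<'E'
from station import *
import numpy as np, cv2
from scipy.optimize import least_squares
CAL={n:get_calibration(n) for n in("scene","top")}
def proj(n,P):
    c=CAL[n]; T=np.linalg.inv(c["world_from_camera"]); p=np.atleast_2d(P)@T[:3,:3].T+T[:3,3]
    return np.c_[c["fx"]*p[:,0]/p[:,2]+c["cx"],c["fy"]*p[:,1]/p[:,2]+c["cy"]]
def place(q,P):
    P=np.atleast_2d(P).astype(float); c,s=np.cos(q[2]),np.sin(q[2])
    return np.c_[q[0]+c*P[:,0]-s*P[:,1],q[1]+s*P[:,0]+c*P[:,1],P[:,2]]
def fit(obs,q0):
    # obs: list (cam, raw px, local point [m], z = world z)
    f=lambda q:np.concatenate([(proj(n,place(q,P))[0]-np.array(u)) for n,u,P in obs])
    r=least_squares(f,q0,loss="soft_l1",x_scale=[.01,.01,.05]); return r.x,f(r.x).reshape(-1,2)
E
cat > fit0.py <<'E'
from vis import *
S=lambda u,v:((u+.5)/6-.5+180,(v+.5)/6-.5+160)
T=lambda u,v:((u+.5)/6-.5+184,(v+.5)/6-.5+165)
m=lambda *a:np.array(a)/1000
an=[("scene",S(683,118),m(-85,-170,12)),("scene",S(437,40),m(42,-165,12)),("scene",S(218,310),m(42,85,14)),
("scene",S(45,408),m(60,170,57)),("scene",S(350,527),m(-85,170,57)),("scene",S(437,400),m(-85,85,57)),("scene",S(148,293),m(60,85,57)),
("top",T(707,295),m(-85,-170,12)),("top",T(660,62),m(42,-165,17)),("top",T(182,95),m(60,85,57)),("top",T(215,360),m(-85,85,57)),("top",T(667,25),m(60,-165,22))]
A,r=fit(an,[.6,0,0.1]); print("A",A); print(r.round(1).tolist())
ca=[("scene",S(523,115),m(20,-32,28)),("scene",S(465,203),m(20,32,28)),("scene",S(562,178),m(-14,0,28)),("scene",S(588,150),m(-19,-29,28)),
("top",T(468,207),m(20,32,28)),("top",T(592,190),m(20,-32,28)),("top",T(478,275),m(-18,30,24))]
C,r=fit(ca,[A[0],A[1]-.1,A[2]]); print("C",C); print(r.round(1).tolist())
d=C[:2]-A[:2];c,s=np.cos(A[2]),np.sin(A[2]); print("C in A",c*d[0]+s*d[1],-s*d[0]+c*d[1],C[2]-A[2])
for n,u in(("scene",S(315,412)),("top",T(123,301))):
    k=CAL[n];M=k["world_from_camera"];ray=M[:3,:3]@[(u[0]-k["cx"])/k["fx"],(u[1]-k["cy"])/k["fy"],1]
    p=M[:3,3]+ray*(.065-M[2,3])/ray[2];print("key",p)
    d=p-np.r_[A[:2],0];print(c*d[0]+s*d[1],-s*d[0]+c*d[1])
np.savez("pose.npz",A=A,C=C)
an_l=[m(*np.array(x)) for x in([(42,-165,12),(42,85,12)],[(-85,-170,12),(-85,85,12)],[(-85,85,57),(60,85,57),(60,170,57),(-85,170,57),(-85,85,57)],[(0,32,22),(0,85,22)])]
ol=[(20,32),(20,-32),(-14,-32),(-20,-26),(-20,-7.5),(-14,0),(-20,7.5),(-20,26),(-14,32),(20,32)]
ca_l=[m(*[(x,y,z) for x,y in ol]) .reshape(-1,3) for z in(12,28)]
out=[]
for n,(x0,y0,w,h) in {"scene":(180,160,128,96),"top":(184,165,124,68)}.items():
    f=np.load(f"avg_{n}.npy")[y0:y0+h,x0:x0+w]; f=np.clip((f-20)*(255/(np.percentile(f,99.7)-20))*.85,0,255).astype('uint8')
    I=cv2.resize(f,None,fx=6,fy=6,interpolation=cv2.INTER_CUBIC)
    for q,L,col in((A,an_l,(0,0,255)),(C,ca_l,(0,160,0))):
        for l in L:
            p=(proj(n,place(q,l))+.5-[x0,y0])*6-.5; cv2.polylines(I,[p.round().astype(np.int32)],False,col,1)
    if n=="scene": cv2.imwrite("pics/ov_scene.png",I)
    else: cv2.imwrite("pics/ov_top.png",I)
E
python3 fit0.py
```

```text
A [0.57098861 0.02098986 0.14255869]
[[0.8, -1.2], [0.6, 0.7], [-5.9, 9.3], [-2.7, 0.2], [0.9, 0.3], [2.7, -2.3], [-1.6, -2.4], [0.1, 0.9], [0.7, -0.3], [-0.4, -2.0], [0.4, 1.2], [-1.1, -0.0]]
C [ 0.54064933 -0.06701678  0.11452276]
[[-0.3, -0.1], [-1.3, -1.4], [-0.8, -0.3], [1.1, -1.2], [-0.3, 0.3], [-0.4, 0.9], [0.0, 1.2]]
C in A -0.04253517037838467 -0.08280338288232984 -0.02803592331813004
key [0.50690825 0.14193223 0.065     ]
-0.04624727364559143 0.12881979364014076
key [0.50747054 0.14025086 0.065     ]
-0.045929568508706026 0.12707558760509116
```

```bash
sed -i 's/("scene",S(218,310),m(42,85,14)),//' fit0.py; python3 fit0.py; python3 -c "
import cv2,numpy as np
a=cv2.imread('pics/ov_scene.png');b=cv2.imread('pics/ov_top.png')
b=cv2.copyMakeBorder(b,0,0,0,24,0);c=np.vstack([a,b]);print(c.shape);cv2.imwrite('pics/ov.png',cv2.resize(c,None,fx=.61,fy=.61,interpolation=cv2.INTER_AREA))"
```

```text
A [0.57124812 0.02174193 0.14202392]
[[0.6, -1.1], [0.4, 0.8], [-3.0, 0.3], [0.6, 0.4], [2.4, -2.2], [-1.9, -2.3], [-0.1, 0.8], [0.5, -0.4], [-0.6, -2.1], [0.1, 1.1], [-1.3, -0.1]]
C [ 0.54064933 -0.06701678  0.11452286]
[[-0.3, -0.1], [-1.3, -1.4], [-0.8, -0.3], [1.1, -1.2], [-0.3, 0.3], [-0.4, 0.9], [0.0, 1.2]]
C in A -0.04285423038693778 -0.08353388348100382 -0.02750105451741737
key [0.50690825 0.14193223 0.065     ]
-0.04667950202423155 0.12808727776828804
key [0.50747054 0.14025086 0.065     ]
-0.046360864184336784 0.12634324188170373
(984, 768, 3)
```

View pics/ov_scene.png

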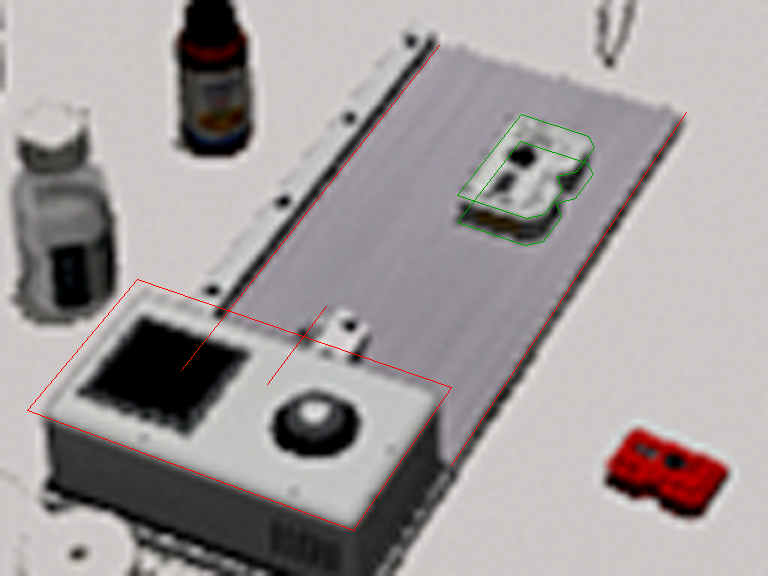

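The overlay sits well on the rail, deck edge and cartridge; the reader's top is slightly inset, with rounded corners. Before moving I'll check bottle clearances and IK for the planned poses.

```bash
cat > helpers.py <<'E'
from vis import *
from scipy.spatial.transform import Rotation as R
Z=np.load("pose.npz");A=Z["A"]
def W(x,y,z): return place(A,[[x/1000,y/1000,z/1000]])[0]   # analyser mm -> world
def inA(p):
    c,s=np.cos(A[2]),np.sin(A[2]);d=np.array(p)[:2]-A[:2];return np.array([c*d[0]+s*d[1],-s*d[0]+c*d[1],p[2]])*1000
def rot(a,tilt=0,ax=(1,0,0)):  # yaw a rel. analyser, tilt about analyser axis
    return (R.from_euler("z",A[2])*R.from_rotvec(tilt*np.array(ax))*R.from_euler("z",a)*R.from_euler("x",np.pi)).as_rotvec()
E
python3 - <<'E'
from helpers import *
S=lambda u,v:((u+.5)/6-.5+180,(v+.5)/6-.5+160)
def ray(n,u,z):
    k=CAL[n];M=k["world_from_camera"];r=M[:3,:3]@[(u[0]-k["cx"])/k["fx"],(u[1]-k["cy"])/k["fy"],1]
    return M[:3,3]+r*(z-M[2,3])/r[2]
t=lambda u,v:(u*.64,v*.64)
print("dropper base",inA(ray("scene",S(212,143),0)),"top",inA(ray("top",t(408,243),.1)))
print("saline base",inA(ray("scene",S(65,310),0)),"top",inA(ray("top",t(347,248),.098)))
print("gauze",inA(ray("top",t(272,318),.059)),"forceps",inA(ray("top",t(482,307),.005)),inA(ray("top",t(543,281),.005)))
print(get_eef_rot(),rot(.448-A[2]))
for nm,p,a in[("s1",(-75,-84,17),0),("s1pi",(-75,-84,17),np.pi),("s1e",(-9,-84,17),0),("e",(22,-140,17),np.pi/2),("e-",(22,-140,17),-np.pi/2),("h",(22,10,17),np.pi/2),("h-",(22,10,17),-np.pi/2),("k",(-46,127,63),0)]:
    q=ik(W(*p),rot(a)); print(nm,None if q is None else np.round(q,2))
E
```

```text
dropper base [111.9379374  -64.25245281   0.        ] top [103.61944776 -66.72339293 100.        ]
saline base [113.44533798  64.29730228   0.        ] top [109.98060835  49.31305934  98.        ]
gauze [-2.00973651e-01  2.12330071e+02  5.90000000e+01] forceps [ -31.7488742  -201.39030321    5.        ] [   3.68478682 -331.33811605    5.        ]
[3.06303788e+00 6.97587091e-01 9.43870214e-05] [3.06310538e+00 6.97846552e-01 4.27307773e-17]
s1 [ 0.05  0.92 -0.    2.04  0.01  0.19 -1.39]
s1pi [ 0.36  0.96 -0.51  2.02  1.1   0.47  0.71]
s1e [ 0.03  0.95 -0.    1.84  0.    0.35 -1.4 ]
e [ 0.27  0.99 -0.29  1.69  0.5   0.53 -0.19]
e- [-0.07  1.02  0.34  1.71 -0.61  0.52 -2.35]
h [ 0.02  0.97 -0.28  1.79  0.54  0.46 -0.49]
h- [-0.33  1.    0.36  1.81 -0.71  0.47 -2.48]
k [-0.4   0.84  0.08  1.99 -0.18  0.31 -1.61]
```

```bash
python3 - <<'E'
from helpers import *
movep(W(-92,-84,120),rot(0)); move_gripper(.03)
move_linear(W(-92,-84,17.5),velocity=.12)
print(get_time(),get_force().round(1),inA(get_eef_pos()).round(1))
print(move_linear(W(-25,-84,17.5),velocity=.04,stop_force=10),inA(get_eef_pos()).round(1))
print(move_linear(W(4,-84,17.5),velocity=.015,stop_force=6),inA(get_eef_pos()).round(1),get_force().round(1),get_time(),get_grip_width())
f=np.mean([grab_frame("scene").astype(float) for _ in range(4)],0)[:,:,::-1]
c=f[160:256,180:308];c=np.clip((c-20)*1.3,0,255).astype('uint8');cv2.imwrite("pics/s1.png",cv2.resize(c,None,fx=6,fy=6,interpolation=cv2.INTER_CUBIC))
E
```

```text
4.2583 [ 0.4 -0.8 -0.2] [-91.6 -84.1  18. ]
False [-25.1 -84.   17.5]
True [ -9.5 -83.9  16.8] [ 0.7  0.4 -0.1] 7.2667 0.030096020074270143
```

View pics/s1.png

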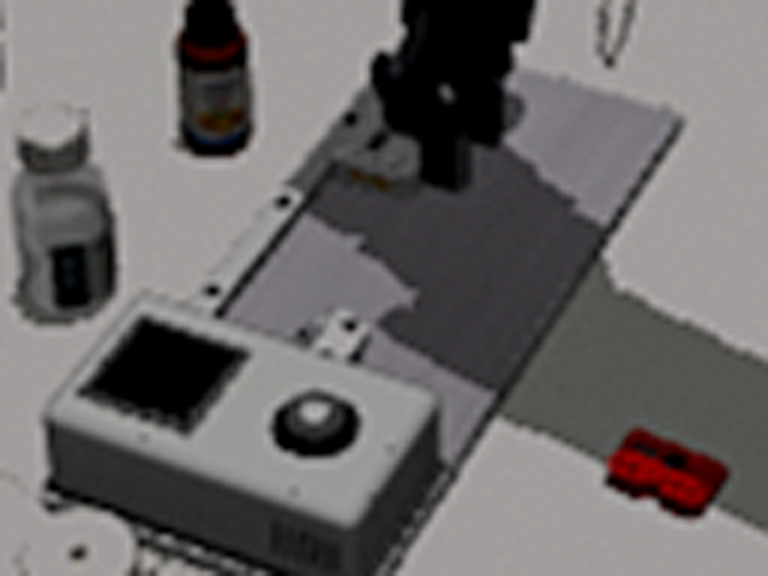

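The cartridge is at the rail (scene crop ~(375,155), seated next to the rail under the fingers), and contact came where predicted. I'll press once more to square it, back off, then push along the rail from the -y end.

```bash
python3 - <<'E'
from helpers import *
p=lambda:inA(get_eef_pos()).round(1)
print(move_linear(W(0,-84,17.5),velocity=.015,stop_force=10),p(),get_force().round(1)); dwell(.2); print(get_force().round(1))
xr=p()[0]
move_linear(W(-40,-84,17.5),velocity=.1); move_linear(W(-40,-84,70),velocity=.15)
movep(W(20,-150,70),rot(np.pi/2)); move_gripper(0.0)
f=np.mean([grab_frame("scene").astype(float) for _ in range(4)],0)[:,:,::-1]
c=f[150:246,180:308];c=np.clip((c-20)*1.3,0,255).astype('uint8');cv2.imwrite("pics/s2.png",cv2.resize(c,None,fx=6,fy=6,interpolation=cv2.INTER_CUBIC))
print(p(),get_time())
E
```

```text
True [ -9.6 -83.9  16.2] [0.7 0.  1.5]
[-0.8  0.7  0.6]
[  20.  -150.    70.1] 10.7417
```

View pics/s2.png

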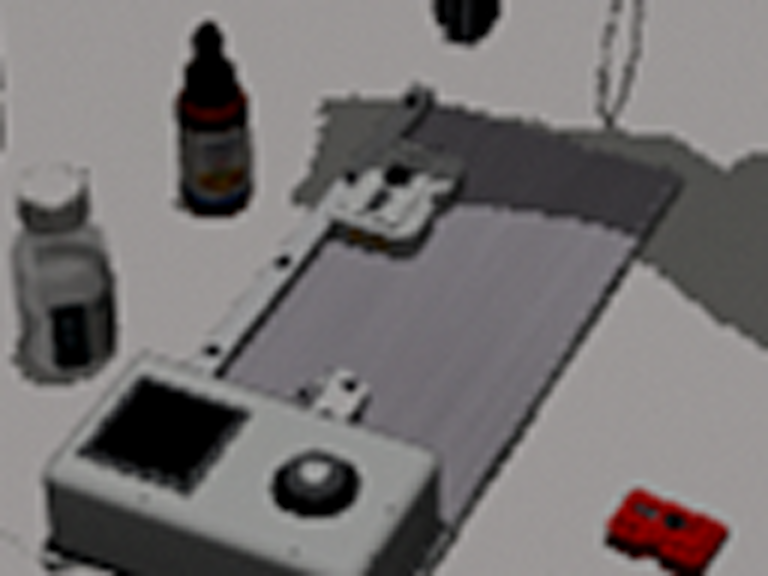

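The cartridge's +x side now lies flat on the rail (body at crop ~(395,200)), well short of the pocket. I'll push it part-way, re-seat it against the rail, then look before the critical stretch.

```bash
python3 - <<'E'
from helpers import *
p=lambda:inA(get_eef_pos()).round(1)
move_linear(W(20,-150,17.5),velocity=.1)
print(move_linear(W(21,-75,17.5),velocity=.04,stop_force=12),p(),get_force().round(1))
y=p()[1]; cy=y+11+32
move_linear(W(21,y-12,17.5),velocity=.1);move_linear(W(21,y-12,70),velocity=.15)
movep(W(-40,cy,70),rot(0));move_gripper(.03);move_linear(W(-40,cy,17.5),velocity=.1)
print(move_linear(W(0,cy,17.5),velocity=.025,stop_force=7),p())
dwell(.15)
move_linear(W(-40,cy,17.5),velocity=.1);move_linear(W(-40,cy,70),velocity=.15)
movep(W(20,y-15,70),rot(np.pi/2));move_gripper(0.);move_linear(W(20,y-15,17.5),velocity=.1)
print(move_linear(W(21,y+3,17.5),velocity=.03,stop_force=12),p(),get_force().round(1),get_time())
f=np.mean([grab_frame("scene").astype(float) for _ in range(4)],0)[:,:,::-1]
c=f[150:246,180:308];c=np.clip((c-20)*1.3,0,255).astype('uint8');cv2.imwrite("pics/s3.png",cv2.resize(c,None,fx=6,fy=6,interpolation=cv2.INTER_CUBIC))
E
```

```text
False [ 21.1 -75.1  17.5] [ 0.3  0.7 -1.1]
True [ -9.7 -32.   16.8]
False [ 21.  -72.1  17.5] [-0.6  0.1  0.1] 21.6
```

View pics/s3.png

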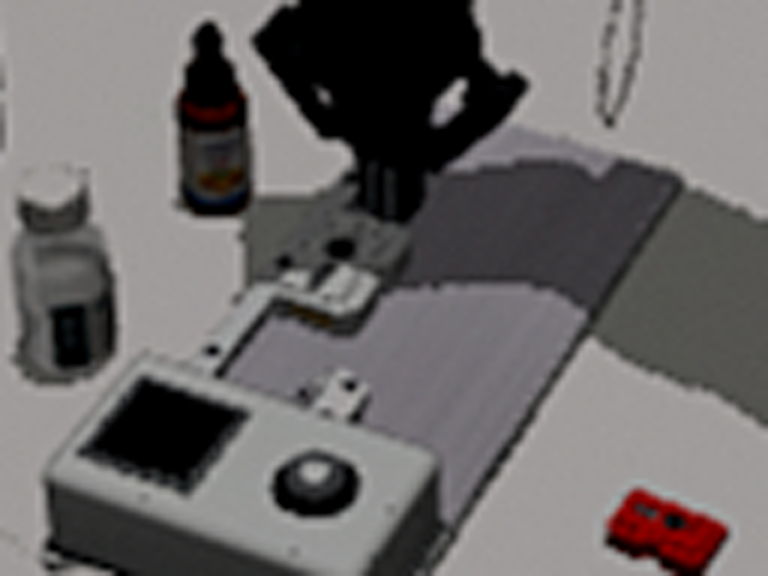

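The cartridge is still flat on the rail, with the closed fingers behind its end at crop ~(390,200). Next is the push into the pocket.

```bash
python3 - <<'E'
from helpers import *
p=lambda:inA(get_eef_pos()).round(1)
print(move_linear(W(21.7,-30,17.5),velocity=.04,stop_force=10),p(),get_force().round(1))
print(move_linear(W(22.2,18,17.5),velocity=.02,stop_force=15),p(),get_force().round(1))
f=np.mean([grab_frame("scene").astype(float) for _ in range(4)],0)[:,:,::-1]
c=f[150:246,180:308];c=np.clip((c-20)*1.3,0,255).astype('uint8');cv2.imwrite("pics/s4.png",cv2.resize(c,None,fx=6,fy=6,interpolation=cv2.INTER_CUBIC))
print(get_time())
E
```

```text
False [ 21.8 -30.3  17.5] [-0.5  0.   0.2]
False [21.7 11.2 17.5] [  0.8 -11.7   3.6]
25.75
```

```bash
python3 - <<'E'
from helpers import *
p=lambda:inA(get_eef_pos()).round(1)
print(move_linear(W(22,24,17.5),velocity=.03,stop_force=15),p(),get_force().round(1)); dwell(.3); print(p(),get_force().round(1))
y=p()[1]
move_linear(W(21.7,y-30,17.5),velocity=.1);move_linear(W(20,y-40,80),velocity=.15)
movep(W(-60,0,130),rot(0))
f=np.mean([grab_frame("scene").astype(float) for _ in range(4)],0)[:,:,::-1]
a=f[175:245,190:290]
t=np.mean([grab_frame("top").astype(float) for _ in range(4)],0)[:,:,::-1][165:233,180:280]
a,t=[cv2.resize(np.clip((c-20)*k,0,255).astype('uint8'),None,fx=s,fy=s,interpolation=cv2.INTER_CUBIC) for c,k,s in((a,1.3,5),(t,2.0,3))]
I=np.zeros((350,800,3),'uint8');I[:,:500]=a;I[:204,500:800]=t;cv2.imwrite("pics/s5.png",I)
print(get_time(),get_force().round(1))
E
```

```text
False [21.6 11.3 17.6] [  3.9 -20.2   4.7]
[21.6 11.3 17.6] [  3.8 -20.2   4.6]
29.0667 [-0.4  0.1 -0.5]
```

View pics/s5.png

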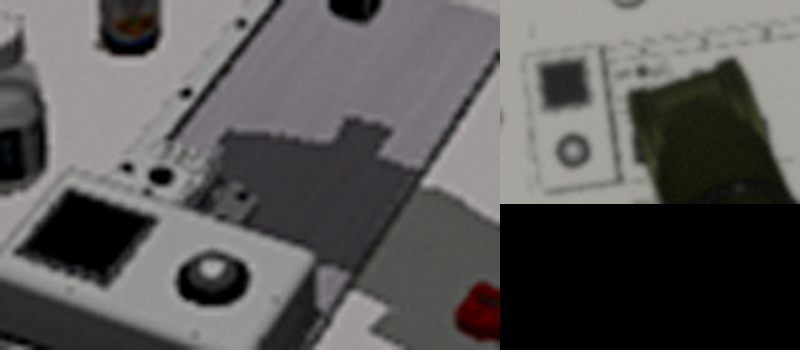

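The cartridge sits in the pocket between rail, keeper and reader (port at crop (160,175)), and the stop held solid under 20 N with no further movement, so it is home. Now I'll press the start key.

```bash
python3 - <<'E'
from helpers import *
k=np.array([.5072,.1411]); r=rot(0); P=lambda z:np.r_[k,z]
movep(P(.12),r); move_linear(P(.070),velocity=.1); print(get_force().round(1))
print(move_linear(P(.0575),velocity=.02,stop_force=14),get_eef_pos().round(4),get_force().round(1)); 
dwell(.2); print(get_eef_pos().round(4),get_force().round(1))
E
```

```text
[ 0.7 -0.1  0.4]
True [0.5077 0.1413 0.06  ] [-1.3 -0.   7.8]
[0.5077 0.1413 0.06  ] [-0.8 -0.6  9.4]
```

```bash
python3 - <<'E'
from helpers import *
move_linear([.5072,.1411,.14],velocity=.1); dwell(.5); print(get_force().round(1),get_time()); print(job_done())
E
```

```text
[-0.2 -0.3  0. ] 32.5
the job is handed in; nothing more can be done
None
```

I handed the job in at 32.5 s. The cartridge was pushed flat to the rail and along it to a solid stop at the reader. The start key was then pressed to its 5 mm bottom and released. I judged the roller's drop into the notch from that stop rather than seeing it, and the judge's result was not shown.

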